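Find the candle holder that takes the gauge and set it out

TASK

Only one of the three look-alike candle holders on the plank takes a full-size candle, and only trying shows which: push the dark wooden candle gauge into their holes where they stand, firmly enough to get past a springy insert (about 10 N) but never with more than about 20 N, until you find the one it goes into fully, with its collar down on the rim. Leave the gauge fully home in that holder, set the holder down upright on the middle of the red coaster, and let go. Leave the other two holders standing where they are on the plank, and do not disturb the salt shaker, the honey jar or the tea light.

Things in the scene. Friction and masses are not known exactly. Their poses are not given: they have to be found in the camera images.
- gauge: dark turned wooden candle gauge, 69 mm tall, 0.06 kg, upright on the worktop: pin 20 mm across, 36 mm long, foot bevelled 1.5 mm; collar 30 mm across, 5 mm thick; round grip 22 mm across, 41 to 69 mm above the foot. Origin: centre of the foot, z up along the pin. Fully home, the collar lies on the insert and the origin is 8 mm above the holder's origin
- holder_1: one of three look-alike turned pale wooden candle holders; names say nothing of which takes the gauge. Round: foot 62 mm across, 8 mm high, above it straight sides 56 mm across; 44 mm high in all, about 0.24 kg. Origin: centre of its underside, z up. A loose brass insert fills its middle, level with its top; its bore, 22.5 mm wide, is centred on the holder's axis
- holder_2: candle holder, outside and insert as holder_1; origin: centre of its underside. 11 to 17 mm below the mouth of every insert three lips leave 16 mm between them. In one holder, drawn afresh each time, they are sprung and give way to a push of 5 to 10 N; then the gauge slides on against about 2 N until its collar meets the rim
- holder_3: candle holder, outside and insert as holder_1; origin: centre of its underside. In two of the three holders the insert's lips are rigid: the gauge stops for good with its foot 11 to 13 mm below the mouth (pulls out freely)
- plank: oak plank, 110 x 290 x 15 mm, long side about across the robot's view (its own y), fixed to the worktop; the three holders stand on it in a row along its length, about 95 mm apart. A wall cupboard hangs 0.57 m above the worktop, from about 0.64 m ahead of the robot on. Origin: centre of its underside
- coaster: round red felt coaster, 102 mm across, 6 mm thick, fixed to the worktop left or right of the plank; origin: centre of its underside
- salt_shaker: salt shaker, 44 mm across, 90 mm tall, stands behind the plank: leave alone; origin: centre of its underside
- honey_jar: honey jar, 65 mm across, 88 mm tall, behind the plank: leave alone; origin: centre of its underside
- tea_light: tea light, 38 mm across, 15 mm high, behind the plank: leave alone; origin: centre of its underside
There are look-alikes about, which are no part of the job. What is shaped like the gauge but blue is not meant.

How it is judged (in metres and radians):
On the way:
1. the gauge is fully home in a holder that still stands on the plank (((z of gauge in the frame of holder_1 between 0.004 and 0.0105 m and horizontal distance between gauge and holder_1 below 0.006 m and angle between the z axis of gauge and the z axis of holder_1, either way round below 0.08 rad and z of holder_1 in the frame of plank between 0.011 and 0.019 m and angle between holder_1's own z axis and vertical below 0.1 rad) or (z of gauge in the frame of holder_2 between 0.004 and 0.0105 m and horizontal distance between gauge and holder_2 below 0.006 m and angle between the z axis of gauge and the z axis of holder_2, either way round below 0.08 rad and z of holder_2 in the frame of plank between 0.011 and 0.019 m and angle between holder_2's own z axis and vertical below 0.1 rad) or (z of gauge in the frame of holder_3 between 0.004 and 0.0105 m and horizontal distance between gauge and holder_3 below 0.006 m and angle between the z axis of gauge and the z axis of holder_3, either way round below 0.08 rad and z of holder_3 in the frame of plank between 0.011 and 0.019 m and angle between holder_3's own z axis and vertical below 0.1 rad))), for 0.2 s.
At the end, for the whole second after the job is handed in: One holder stands upright and at rest on the coaster, its axis within 20 mm of the coaster's middle, with the gauge fully home in it (collar within 2.5 mm of the rim, pin upright in the hole); the other two holders stand upright on the plank within 30 mm of where they were; nothing is held (((z of gauge in the frame of holder_1 between 0.004 and 0.0105 m and horizontal distance between gauge and holder_1 below 0.006 m and angle between the z axis of gauge and the z axis of holder_1, either way round below 0.08 rad and horizontal distance between holder_1 and coaster below 0.02 m and z of holder_1 in the frame of coaster between 0.003 and 0.009 m and angle between holder_1's own z axis and vertical below 0.08 rad and linear speed of each of holder_1, gauge below 0.02 m/s and z of holder_2 in the frame of plank between 0.011 and 0.019 m and angle between each of holder_2, holder_3's own z axis and vertical below 0.1 rad and distance of each of holder_2, holder_3 from where it was at the start of the episode below 0.03 m and z of holder_3 in the frame of plank between 0.011 and 0.019 m) or (z of gauge in the frame of holder_2 between 0.004 and 0.0105 m and horizontal distance between gauge and holder_2 below 0.006 m and angle between the z axis of gauge and the z axis of holder_2, either way round below 0.08 rad and horizontal distance between holder_2 and coaster below 0.02 m and z of holder_2 in the frame of coaster between 0.003 and 0.009 m and angle between holder_2's own z axis and vertical below 0.08 rad and linear speed of each of holder_2, gauge below 0.02 m/s and z of holder_1 in the frame of plank between 0.011 and 0.019 m and angle between each of holder_1, holder_3's own z axis and vertical below 0.1 rad and distance of each of holder_1, holder_3 from where it was at the start of the episode below 0.03 m and z of holder_3 in the frame of plank between 0.011 and 0.019 m) or (z of gauge in the frame of holder_3 between 0.004 and 0.0105 m and horizontal distance between gauge and holder_3 below 0.006 m and angle between the z axis of gauge and the z axis of holder_3, either way round below 0.08 rad and horizontal distance between holder_3 and coaster below 0.02 m and z of holder_3 in the frame of coaster between 0.003 and 0.009 m and angle between holder_3's own z axis and vertical below 0.08 rad and linear speed of each of holder_3, gauge below 0.02 m/s and z of holder_1 in the frame of plank between 0.011 and 0.019 m and angle between each of holder_1, holder_2's own z axis and vertical below 0.1 rad and distance of each of holder_1, holder_2 from where it was at the start of the episode below 0.03 m and z of holder_2 in the frame of plank between 0.011 and 0.019 m))); the robot touches nothing.
It fails at once if the plank bears more than 40 N in all (the three holders weigh about 7 N, so the gauge is pressed with more than about 32 N) (contact force between plank and anything else above 40 N).
It fails at once if a holder is dropped: it is in the air, more than about 20 mm above the coaster, without the fingers touching it or its gauge ((height (world z) of holder_1 above 0.03 m and contact force between the fingers and holder_1 below 0.1 N and contact force between the fingers and gauge below 0.1 N) or (height (world z) of holder_2 above 0.03 m and contact force between the fingers and holder_2 below 0.1 N and contact force between the fingers and gauge below 0.1 N) or (height (world z) of holder_3 above 0.03 m and contact force between the fingers and holder_3 below 0.1 N and contact force between the fingers and gauge below 0.1 N)).
It fails at once if the salt shaker, honey jar or tea light is moved by more than 20 mm or tipped (distance of any of salt_shaker, honey_jar, tea_light from where it was at the start of the episode above 0.02 m or angle between any of salt_shaker, honey_jar, tea_light's own z axis and vertical above 0.3 rad).
It also fails if it takes over 72 s, if anything falls off the work surface, if the arm or the gripper's body presses on something with over 40 N, if the wrist force passes 120 N, or if a joint passes its speed limit or range.

ROBOT

A 6-joint arm with a two-finger parallel gripper is mounted at the origin on a cart in front of the work surface, level with it; the furniture and walls round the work are solid. World frame = base frame: x ahead of the robot, y to its left, z up, the work surface at z = 0. Lengths are in m, angles in degrees, forces in N, time in s.
With the tool pointing down it reaches from about 0.4 to 0.825 m from the base axis. Payload 7 kg.
Tool frame: the origin (TCP) lies on the centre line of the jaws, within the pads' length; the fingertips stand 22 mm ahead of it and the grasp point (between the pads) lies 3 mm ahead of it; z points along the fingers, y is the line along which they close (so a half turn about z gives the same grasp; the last joint's range is limited). The gripper opens to 88 mm and grips with 3 to 60 N. Pads are 19 mm wide; open, the fingers measure 130 mm over their backs; the gripper's body (78 mm by 193 mm) begins 47 mm behind the grasp point.
Start: joints at [84.173, 20.546, 0.682, 0, -70.136, -16.507], TCP at [0.257, 0.624, 0.249] pointing down, gripper open.
Joint ranges: [-176.03, 176.03], [-82.01, 121.73], [-58.28, 71.71], [-173.87, 95.51], [-174.79, -0.11], [-173.66, 173.66]. Speed limits (degrees/s): [136.94, 136.94, 172.46, 180, 180, 180].

INTERFACE

Orientations are given as [roll, pitch, yaw] about the fixed x, y, z axes, in that order (R = Rz(yaw) Ry(pitch) Rx(roll)).
In Python, from plant import get_state, cams, r gives the robot as it stands.
- The arm moves only by the tool apply_moves, never from a script. Its argument "targets" is a list of rows, each an object with "dp": the shift along the world's x, y, z in m, a list of three; "yaw": the turn about the world's z in degrees. In form: [{"dp": [x, y, z], "yaw": yaw}, ...]. A call has 1 to 20 rows; each row is the pose to reach, as a shift and turn from the pose commanded when the call began; what a row does not reach only later rows make up. A row lasts 1/12 s, in which the tool goes at most 41.7 mm and 7.16 degrees, less where a joint would pass 70% of its speed; a pose out of reach is approached as far as the arm can. A call with a gripper value outside its range is refused whole. "grip" is the gripper command: -1 is fully open, 1 is shut, values between are in proportion, set as the call begins (left out, the last holds). The fingers move at their own pace and stop on an object; "squeeze" is the grip in N (left out, the last holds). Time passes only in rows, so rows that repeat a pose let the fingers close. It gives the time, the measured TCP pose, the force, the opening and the grip force at its end, in the units of the state.
- get_state(): the state, without advancing time (a new reading comes with each control period).
- cams.capture(name): name is "scene" or "top" or "wrist"; returns a dict with "image" (480x640x3 uint8, red, green, blue), "range_z" (480x640 float32, m along the optical axis (not along the pixel's ray), 0 where there is no reading), "fx", "fy", "cx", "cy" (pixels), "k1" (the pictures are not rectified: a ray, as slopes to the right and down, at radius r is drawn at 1 + k1 r^2 times it, then the intrinsics apply), "R" (3x3) and "t" (3): a world point X has camera coordinates R X + t; the wrist camera has in their place "T_tool_cam" (4x4, takes a point from camera to tool coordinates, whose origin is the TCP and whose axes are the flange's). Camera axes: x right, y down, z forward; pixel columns grow to the right and rows downward; lengths in m; the calibration is good to about 2 mm. A picture is of the moment at which its call begins: read the wrist's pose just before it.
- r.close_job(): hands the job in; it is judged then, once.
The state is a dict: "time_s": time; "joints": joint angles; "qd": joint speeds; "joint_torque": joint torques, N m; "tcp_pos": TCP position; "eef_rot": TCP orientation; "contact_force": force on the tool from outside, world axes, zero at the start; "moment": the same for the moment, N m; "gripper_width": finger opening in m; "gripper_force": force on a finger pad.
Only numpy, scipy, OpenCV 4.12 (cv2) and the standard library are available. Lean on these libraries where they do the work, as an engineer would, in place of code of your own. Each camera call takes 0.05 s, during which the arm holds its last target. There are 200 camera calls.

## Working session

There is one attempt and no reset: what is moved stays moved. The work goes in short steps, Python scripts to look and compute and a tool call to move; the robot and the scene stay as the last step left them, time stands still between calls to the robot, and variables do not carry over. Pictures are saved under pics/ and viewed, at most 10 in all, crops included, and the job is handed in when it is done.

Besides the shell and the picture viewer there is one more tool, called by a JSON object that holds its "fn" and its "kwargs", one argument or row to a line. apply_moves: Moves the arm, as the interface text tells. Its arguments: {"type":"object","properties":{"targets":{"type":"array","items":{"type":"object","properties":{"dp":{"type":"array","items":{"type":"number"}},"yaw":{"type":"number"}}}},"grip":{"type":"number"},"squeeze":{"type":"number"}},"required":["targets"]}

```bash
ls; mkdir -p pics
python3 - <<'E'
from plant import get_state,cams,r
import cv2,numpy as np
s=get_state();print(s)
for n in("scene","top"):
    c=cams.capture(n);print(n,c['fx'],c['fy'],c['cx'],c['cy'],c['k1'],c['R'],c['t'])
    cv2.imwrite(f'pics/{n}0.png',c['image'][:,:,::-1]);np.savez(f'{n}0.npz',**c)
E
```

```text
pics
{'time_s': 0.0, 'joints': array([ 8.41737691e+01,  2.05910176e+01,  6.33477895e-01, -2.00399721e-02,
       -7.01374897e+01, -1.65073645e+01]), 'qd': array([ 0.04806985, -0.03954518,  0.05606017, -0.04801285, -0.06650752,
       -0.06686473]), 'joint_torque': array([ 4.19389371e-04, -5.82715809e+01,  2.93070495e+01,  6.99703753e+00,
        6.97188894e-03, -1.59509377e-04]), 'tcp_pos': array([0.2563429 , 0.62392629, 0.24762539]), 'eef_rot': array([ 1.79903534e+02, -8.94173632e-03, -2.23404123e+01]), 'contact_force': array([ 0.42781421, -0.0435599 , -0.23310407]), 'moment': array([0.02047798, 0.04521589, 0.03184954]), 'gripper_force': 0.0, 'gripper_width': 0.08772068249638348}
scene 612.2583161413617 612.2583161413617 325.4641230067882 228.6515662923241 -0.1513729760182309 [[ 0.87890953 -0.47658925 -0.01951212]
 [-0.20986663 -0.34964653 -0.91307355]
 [ 0.42833869  0.80660398 -0.40732785]] [-0.41859235  0.23901022  0.94919639]
top 493.67541943096967 493.67541943096967 317.24969468844506 237.88511848190598 -0.08893319046119984 [[ 0.02442588 -0.99966902  0.00807688]
 [-0.99716346 -0.02493843 -0.07101488]
 [ 0.0711928  -0.00631937 -0.99744256]] [0.1891629  0.57083005 0.9199726 ]
```

View pics/scene0.png

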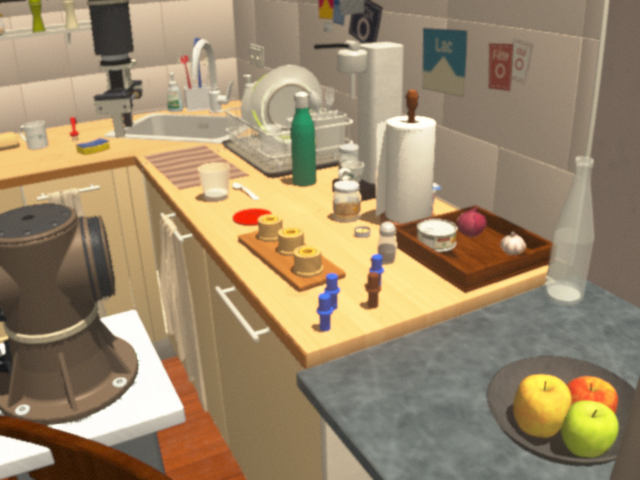

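View pics/top0.png

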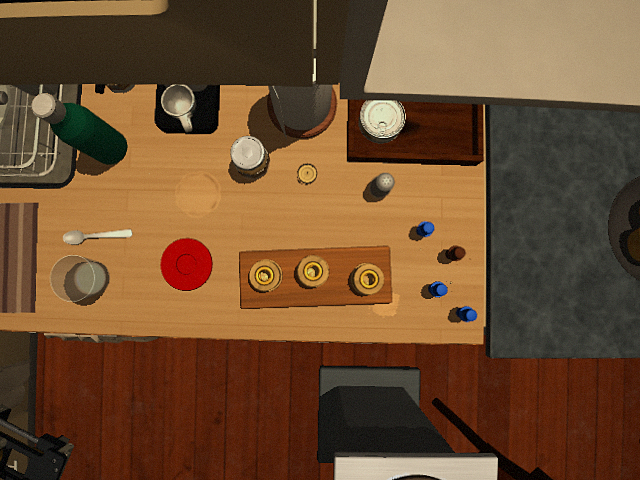

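The scene shows three holders on the plank with the red coaster to its left. In the top view the holders are at about (265,276), (313,271) and (368,279), the coaster is at (187,264), and the dark gauge is at (456,254). There are blue look-alikes at (426,229), (438,289) and (468,314).

```bash
cat > h.py <<'E'
import numpy as np,cv2
def ray(c,u,v):
    K=np.array([[c['fx'],0,c['cx']],[0,c['fy'],c['cy']],[0,0,1.]])
    x=cv2.undistortPoints(np.array([[[u,v]]],float),K,np.array([float(c['k1']),0,0,0]))[0,0]
    return np.array([x[0],x[1],1.])
def plane(c,u,v,z):
    R,t=np.array(c['R']),np.array(c['t']);o=-R.T@t;d=R.T@ray(c,u,v)
    return o+d*(z-o[2])/d[2]
def pts(c):   # all world points from range image
    K=np.array([[c['fx'],0,c['cx']],[0,c['fy'],c['cy']],[0,0,1.]])
    v,u=np.mgrid[:480,:640];x=cv2.undistortPoints(np.stack([u,v],-1).reshape(-1,1,2).astype(float),K,np.array([float(c['k1']),0,0,0])).reshape(480,640,2)
    z=c['range_z'];P=np.dstack([x*z[...,None],z])
    return (P-np.array(c['t']))@np.array(c['R'])
E
python3 - <<'E'
from h import *
c=dict(np.load('top0.npz'));P=pts(c);hsv=cv2.cvtColor(c['image'],cv2.COLOR_RGB2HSV)
for n,(u,v),z in(('A',(265,276),.059),('B',(313,271),.059),('C',(368,279),.059),('gauge',(456,254),.069),('b1',(426,229),.069),('b2',(438,289),.069),('b3',(468,314),.069),('salt',(385,183),.09),('honey',(249,153),.088),('tea',(307,174),.015),('coaster',(187,264),.006)):
    w=np.zeros((480,640),bool);R=36;w[v-R:v+R,u-R:u+R]=1
    q=plane(c,u,v,z)
    m=w&(abs(P[...,2]-z)<.004)&(np.hypot(P[...,0]-q[0],P[...,1]-q[1])<(.06 if n=='coaster' else .04))
    if n=='coaster': m=w&(hsv[...,1]>200)&((hsv[...,0]<6)|(hsv[...,0]>174))
    if m.sum()<5: print(n,q,P[v,u]);continue
    p=P[m];(cu,cv),rad=cv2.minEnclosingCircle(np.argwhere(m)[:,::-1].astype(np.float32))
    print(n,'ray',q.round(4),'rangemed z',np.median(p[:,2]).round(4),'mean',p.mean(0).round(4),'circle->',plane(c,cu,cv,z).round(4),(round(cu),round(cv),round(rad,1)))
# plank corners
for u,v in((240,251),(389,246),(391,303),(242,308)): print('plank',plane(c,u,v,.015).round(4))
E
```

```text
A ray [0.4915 0.2965 0.059 ] rangemed z 0.0594 mean [0.4938 0.2984 0.0594] circle-> [0.4933 0.2984 0.059 ] (264, 275, 15.3)
B ray [0.5027 0.2097 0.059 ] rangemed z 0.0593 mean [0.5036 0.2106 0.0594] circle-> [0.5037 0.2103 0.059 ] (313, 270, 15.3)
C ray [0.4906 0.1095 0.059 ] rangemed z 0.0592 mean [0.4916 0.1083 0.0592] circle-> [0.4915 0.1081 0.059 ] (369, 279, 15.4)
gauge ray [ 0.5394 -0.049   0.069 ] rangemed z 0.0689 mean [ 0.5427 -0.0558  0.0688] circle-> [ 0.5427 -0.0556  0.069 ] (460, 252, 5.9)
b1 ray [0.5836 0.0065 0.069 ] rangemed z 0.0689 mean [0.5875 0.003  0.0689] circle-> [0.5873 0.0031 0.069 ] (428, 227, 5.9)
b2 ray [ 0.4755 -0.0165  0.069 ] rangemed z 0.0687 mean [ 0.475  -0.0226  0.0688] circle-> [ 0.4752 -0.0224  0.069 ] (441, 289, 6.1)
b3 ray [ 0.4315 -0.0721  0.069 ] rangemed z 0.0694 mean [ 0.4298 -0.0767  0.0694] circle-> [ 0.4292 -0.0769  0.069 ] (471, 315, 5.9)
salt ray [0.6619 0.0854 0.09  ] rangemed z 0.088 mean [0.6659 0.0842 0.0882] circle-> [0.6655 0.0838 0.09  ] (386, 181, 7.2)
honey ray [0.7105 0.3296 0.088 ] rangemed z 0.0879 mean [0.7114 0.3333 0.0879] circle-> [0.7109 0.3334 0.088 ] (247, 153, 17.3)
tea ray [0.6896 0.226  0.015 ] rangemed z 0.0126 mean [0.6935 0.2262 0.0133] circle-> [0.6919 0.2263 0.015 ] (307, 173, 9.4)
coaster ray [0.5101 0.4534 0.006 ] rangemed z 0.0063 mean [0.5098 0.4542 0.0107] circle-> [0.5096 0.4553 0.006 ] (186, 264, 26.2)
plank [0.5375 0.3501 0.015 ]
plank [0.5542 0.0654 0.015 ]
plank [0.4456 0.0598 0.015 ]
plank [0.4293 0.3427 0.015 ]
```

{"fn": "apply_moves", "kwargs": {
  "targets": [
    {"dp": [0.03, -0.02, 0.02], "yaw": -4},
    {"dp": [0.22, -0.41, 0.05], "yaw": -57.7},
    {"dp": [0.22, -0.41, 0.05], "yaw": -57.7},
    {"dp": [0.22, -0.41, 0.05], "yaw": -57.7},
    {"dp": [0.22, -0.41, 0.05], "yaw": -57.7},
    {"dp": [0.22, -0.41, 0.05], "yaw": -57.7},
    {"dp": [0.22, -0.41, 0.05], "yaw": -57.7},
    {"dp": [0.22, -0.41, 0.05], "yaw": -57.7},
    {"dp": [0.22, -0.41, 0.05], "yaw": -57.7},
    {"dp": [0.22, -0.41, 0.05], "yaw": -57.7},
    {"dp": [0.22, -0.41, 0.05], "yaw": -57.7},
    {"dp": [0.22, -0.41, 0.05], "yaw": -57.7},
    {"dp": [0.22, -0.41, 0.05], "yaw": -57.7},
    {"dp": [0.22, -0.41, 0.05], "yaw": -57.7},
    {"dp": [0.22, -0.41, 0.05], "yaw": -57.7},
    {"dp": [0.22, -0.41, 0.05], "yaw": -57.7}
  ]
}}

```text
time_s: 1.43
tcp_pos: [0.4762, 0.215, 0.2983]
eef_rot: [180.0, -0.0, -80.0]
contact_force: [-0.1, -0.3, 0.4]
gripper_width: 0.0875
gripper_force: 0.0
```

```bash
cat >> h.py <<'E'
from scipy.spatial.transform import Rotation
def wrist(name=None):
    from plant import get_state,cams
    s=get_state();c=cams.capture('wrist');T=np.array(c['T_tool_cam']);B=np.eye(4)
    B[:3,:3]=Rotation.from_euler('xyz',s['eef_rot'],degrees=True).as_matrix();B[:3,3]=s['tcp_pos']
    M=np.linalg.inv(B@T);c['R']=M[:3,:3];c['t']=M[:3,3]
    if name: cv2.imwrite(f'pics/{name}.png',c['image'][:,:,::-1]);np.savez(name+'.npz',**c)
    return s,c
E
python3 - <<'E'
from h import *
s,c=wrist('w0');print(s['tcp_pos'],s['eef_rot'],s['joints'],c['T_tool_cam'])
E
```

```text
[0.47615135 0.21501975 0.29828446] [ 1.79973736e+02 -4.81495309e-03 -7.99870710e+01] [ 4.58324237e+01  4.34625027e+00 -1.37897150e+01 -1.20638346e-02
 -7.18881493e+01 -3.58157430e+01] [[-1.02786689e-04 -9.52186357e-01 -3.05517809e-01  8.32499929e-02]
 [ 9.99999972e-01 -1.63129095e-04  1.71978885e-04 -7.62268531e-04]
 [-2.13594792e-04 -3.05517782e-01  9.52186347e-01 -1.37056375e-01]
 [ 0.00000000e+00  0.00000000e+00  0.00000000e+00  1.00000000e+00]]
```

View pics/w0.png

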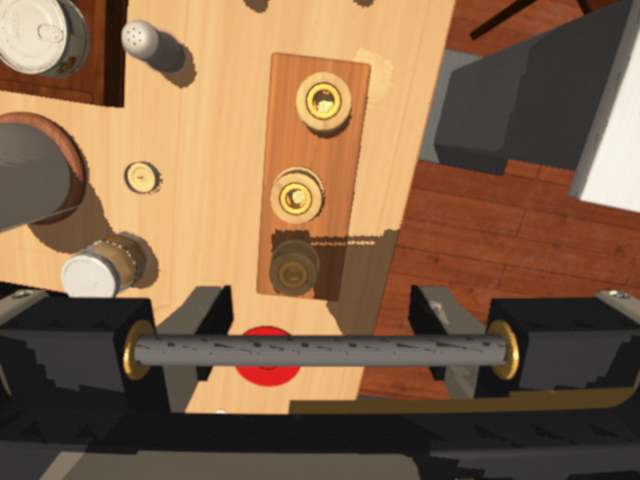

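The wrist view shows the three holders at about (323,102), (297,196) and (294,267), with the plank clear behind them. Next I'll measure them here and go on to the gauge.

```bash
cat >> h.py <<'E'
def disc(c,xy,z,R,tol=.004):
    P=pts(c);m=((abs(P[...,2]-z)<tol)&(np.hypot(P[...,0]-xy[0],P[...,1]-xy[1])<R)&(c['range_z']>0)).astype(np.uint8)
    k=max(cv2.findContours(m,cv2.RETR_EXTERNAL,cv2.CHAIN_APPROX_NONE)[0],key=cv2.contourArea)
    (u,v),(a,b),_=cv2.fitEllipse(k)
    return plane(c,u,v,z),(u,v,a,b),np.median(P[m>0][:,2])
E
python3 - <<'E'
from h import *
c=dict(np.load('w0.npz'))
for n,xy in(('A',(.4935,.2984)),('B',(.5037,.2105)),('C',(.4915,.1082))):
    p,e,z=disc(c,xy,.059,.04);print(n,p.round(4),np.round(e,1),z)
E
```

```text
A [0.4949 0.2972 0.059 ] [292.5 273.7  44.6  47.4] 0.05982965472012867
B [0.5051 0.2095 0.059 ] [295.4 197.9  50.2  50.9] 0.059792024093178534
C [0.493  0.1076 0.059 ] [323.1 100.6  55.3  57.2] 0.05977834034402172
```

{"fn": "apply_moves", "kwargs": {
  "targets": [
    {"dp": [0.06, -0.25, -0.09], "yaw": 0},
    {"dp": [0.06, -0.25, -0.09], "yaw": 0},
    {"dp": [0.06, -0.25, -0.09], "yaw": 0},
    {"dp": [0.06, -0.25, -0.09], "yaw": 0},
    {"dp": [0.06, -0.25, -0.09], "yaw": 0},
    {"dp": [0.06, -0.25, -0.09], "yaw": 0},
    {"dp": [0.06, -0.25, -0.09], "yaw": 0},
    {"dp": [0.06, -0.25, -0.09], "yaw": 0},
    {"dp": [0.06, -0.25, -0.09], "yaw": 0}
  ]
}}

```text
time_s: 2.23
tcp_pos: [0.5364, -0.0361, 0.2077]
eef_rot: [179.9, -0.0, -80.1]
contact_force: [-0.1, 0.4, 0.4]
gripper_width: 0.0872
gripper_force: 0.0
```

Run:
```python
from h import *
s,c=wrist('w1');print(s['tcp_pos'],s['eef_rot'])
for n,xy in(('g',(.5427,-.0556)),('b1',(.5875,.003)),('b2',(.475,-.0226))):
  try:
    p,e,z=disc(c,xy,.069,.025);print(n,p.round(4),np.round(e,1),z)
  except Exception as x: print(n,x)
```

```text
[ 0.53638256 -0.03607208  0.2076682 ] [ 1.79895219e+02 -1.31129817e-02 -8.01044241e+01]
g [ 0.5447 -0.0572  0.069 ] [315.4 207.4  25.8  25.9] 0.06963407172627972
b1 [5.886e-01 3.000e-04 6.900e-02] [252.  265.1  23.8  25. ] 0.06965994353761573
b2 [ 0.4774 -0.0244  0.069 ] [388.5 259.2  24.1  25.3] 0.06970540909559636
```

{"fn": "apply_moves", "kwargs": {
  "targets": [
    {"dp": [0.007, -0.0205, -0.03], "yaw": 0},
    {"dp": [0.007, -0.0205, -0.065], "yaw": 0},
    {"dp": [0.007, -0.0205, -0.1], "yaw": 0},
    {"dp": [0.007, -0.0205, -0.12], "yaw": 0},
    {"dp": [0.007, -0.0205, -0.135], "yaw": 0},
    {"dp": [0.007, -0.0205, -0.142], "yaw": 0},
    {"dp": [0.007, -0.0205, -0.142], "yaw": 0}
  ]
}}

```text
time_s: 2.87
tcp_pos: [0.543, -0.0549, 0.0655]
eef_rot: [179.9, -0.0, -79.9]
contact_force: [-1.0, 0.2, 0.8]
gripper_width: 0.0877
gripper_force: 0.0
```

{"fn": "apply_moves", "kwargs": {
  "targets": [
    {"dp": [0, 0, 0]},
    {"dp": [0, 0, 0]},
    {"dp": [0, 0, 0]},
    {"dp": [0, 0, 0]},
    {"dp": [0, 0, 0]},
    {"dp": [0, 0, 0]},
    {"dp": [0, 0, 0]},
    {"dp": [0, 0, 0]},
    {"dp": [0, 0, 0]},
    {"dp": [0, 0, 0]}
  ],
  "grip": 1,
  "squeeze": 40
}}

```text
$.targets[0]: bad value
```

{"fn": "apply_moves", "kwargs": {
  "targets": [
    {"dp": [0, 0, 0], "yaw": 0},
    {"dp": [0, 0, 0], "yaw": 0},
    {"dp": [0, 0, 0], "yaw": 0},
    {"dp": [0, 0, 0], "yaw": 0},
    {"dp": [0, 0, 0], "yaw": 0},
    {"dp": [0, 0, 0], "yaw": 0},
    {"dp": [0, 0, 0], "yaw": 0},
    {"dp": [0, 0, 0], "yaw": 0},
    {"dp": [0, 0, 0], "yaw": 0},
    {"dp": [0, 0, 0], "yaw": 0}
  ],
  "grip": 1,
  "squeeze": 40
}}

```text
time_s: 3.7
tcp_pos: [0.5435, -0.0562, 0.0665]
eef_rot: [180.0, -0.0, -80.0]
contact_force: [-0.3, 0.3, -0.2]
gripper_width: 0.0266
gripper_force: 0.0
```

{"fn": "apply_moves", "kwargs": {
  "targets": [
    {"dp": [0, 0, 0], "yaw": 0},
    {"dp": [0, 0, 0], "yaw": 0},
    {"dp": [0, 0, 0], "yaw": 0},
    {"dp": [0, 0, 0], "yaw": 0},
    {"dp": [0, 0, 0], "yaw": 0}
  ]
}}

```text
time_s: 4.12
tcp_pos: [0.5435, -0.0562, 0.0665]
eef_rot: [180.0, -0.0, -80.0]
contact_force: [0.5, 0.5, -0.8]
gripper_width: 0.0208
gripper_force: 40.0
```

{"fn": "apply_moves", "kwargs": {
  "targets": [
    {"dp": [0, 0, 0.01], "yaw": 0},
    {"dp": [0, 0, 0.04], "yaw": 0},
    {"dp": [0, 0, 0.08], "yaw": 0},
    {"dp": [-0.01, 0.02, 0.1], "yaw": 0},
    {"dp": [-0.02, 0.06, 0.1], "yaw": 0},
    {"dp": [-0.035, 0.1, 0.1], "yaw": 0},
    {"dp": [-0.046, 0.135, 0.1], "yaw": 0},
    {"dp": [-0.051, 0.155, 0.1], "yaw": 0},
    {"dp": [-0.0515, 0.164, 0.1], "yaw": 0},
    {"dp": [-0.0515, 0.164, 0.1], "yaw": 0},
    {"dp": [-0.0515, 0.164, 0.1], "yaw": 0},
    {"dp": [-0.0515, 0.164, 0.1], "yaw": 0}
  ]
}}

```text
time_s: 5.12
tcp_pos: [0.4921, 0.1072, 0.1667]
eef_rot: [180.0, -0.0, -80.1]
contact_force: [-0.4, -0.5, -0.4]
gripper_width: 0.0211
gripper_force: 40.0
```

Run:
```python
from h import *
from plant import cams
s,c=wrist('w2');print(s['tcp_pos'],s['eef_rot'],s['contact_force'],s['gripper_width'])
try: print(disc(c,(.4925,.1078),.059,.04))
except Exception as e: print(e)
q=cams.capture('scene');np.savez('s2.npz',**q)
a=c['image'][150:400,200:450];b=q['image'][190:310,230:390]
im=np.hstack([cv2.resize(a,(400,400)),cv2.resize(b,(400,300)) if 0 else cv2.copyMakeBorder(cv2.resize(b,(400,300)),0,100,0,0,0)])
cv2.imwrite('pics/m2.png',im[:,:,::-1])
```

```text
[0.49211409 0.10720615 0.16674236] [ 1.79993145e+02 -5.58163998e-03 -8.00572070e+01] [-0.39472834 -0.54791987 -0.35958479] 0.021061877779888383
(array([0.49361662, 0.1047519 , 0.059     ]), (320.02545166015625, 243.0484619140625, 65.9461898803711, 73.51533508300781), np.float64(0.05983505627396441))
```

View pics/m2.png

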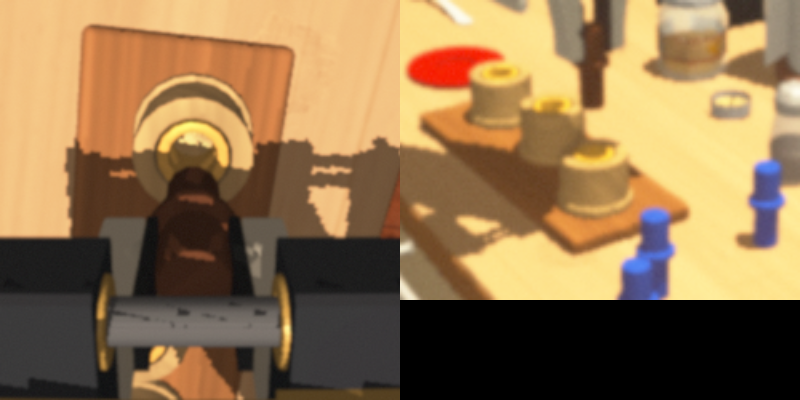

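The gauge hangs straight in the fingers, with its foot over the right-hand holder's bore: crop x is about 193 for the pin and 194 for the ring. Next I'll compare the pin and rim centres in the same view.

```bash
cat >> h.py <<'E'
from scipy.optimize import least_squares
def circ(q,r,x0,w):
    return least_squares(lambda p:np.hypot(q[:,0]-p[0],q[:,1]-p[1])-r,x0,loss='soft_l1',f_scale=w).x
def check(c,tcp,hxy,foot=.0665):
    P=pts(c);zf=tcp[2]-foot
    m=(np.hypot(P[...,0]-tcp[0],P[...,1]-tcp[1])<.016)&(P[...,2]>zf+.004)&(P[...,2]<zf+.032)&(c['range_z']>0)
    q=P[m];g=circ(q,.010,tcp[:2],.0005)
    t=((abs(P[...,2]-.0595)<.003)&(np.hypot(P[...,0]-hxy[0],P[...,1]-hxy[1])<.04)).astype(np.uint8)
    k=max(cv2.findContours(t,cv2.RETR_EXTERNAL,cv2.CHAIN_APPROX_NONE)[0],key=cv2.contourArea)[:,0]
    e=np.array([plane(c,u,v,.059)[:2] for u,v in k]);d=np.hypot(*(e-hxy).T);e=e[(d>.024)&(d<.034)]
    h=circ(e,.028,hxy,.0005)
    low=P[(np.hypot(P[...,0]-tcp[0],P[...,1]-tcp[1])<.014)&(P[...,2]>.07)][:,2].min()
    print('pin',m.sum(),g.round(4),'holder',len(e),h.round(4),'h-pin',(h-g).round(4),'tcp',tcp.round(4),'lowest',low.round(4))
E
python3 - <<'E'
from h import *
c=dict(np.load('w2.npz'));check(c,np.array([.4921,.1072,.1667]),np.array([.4925,.1078]))
E
```

```text
pin 392 [0.493  0.1071] holder 177 [0.493 0.108] h-pin [0.    0.001] tcp [0.4921 0.1072 0.1667] lowest 0.1015
```

{"fn": "apply_moves", "kwargs": {
  "targets": [
    {"dp": [0, 0.0007, -0.02], "yaw": 0},
    {"dp": [0, 0.0007, -0.033], "yaw": 0},
    {"dp": [0, 0.0007, -0.038], "yaw": 0},
    {"dp": [0, 0.0007, -0.042], "yaw": 0},
    {"dp": [0, 0.0007, -0.045], "yaw": 0},
    {"dp": [0, 0.0007, -0.048], "yaw": 0},
    {"dp": [0, 0.0007, -0.05], "yaw": 0},
    {"dp": [0, 0.0007, -0.05], "yaw": 0}
  ]
}}

```text
time_s: 5.88
tcp_pos: [0.492, 0.1085, 0.1165]
eef_rot: [-180.0, 0.0, -80.0]
contact_force: [-0.7, -0.8, -0.8]
gripper_width: 0.0217
gripper_force: 40.0
```

{"fn": "apply_moves", "kwargs": {
  "targets": [
    {"dp": [0, 0, -0.001], "yaw": 0},
    {"dp": [0, 0, -0.002], "yaw": 0},
    {"dp": [0, 0, -0.003], "yaw": 0},
    {"dp": [0, 0, -0.003], "yaw": 0}
  ]
}}

```text
time_s: 6.22
tcp_pos: [0.492, 0.1086, 0.1135]
eef_rot: [-180.0, 0.0, -80.0]
contact_force: [0.1, 0.7, -0.7]
gripper_width: 0.0211
gripper_force: 40.0
```

{"fn": "apply_moves", "kwargs": {
  "targets": [
    {"dp": [0, 0, -0.0005], "yaw": 0},
    {"dp": [0, 0, -0.001], "yaw": 0},
    {"dp": [0, 0, -0.001], "yaw": 0}
  ]
}}

```text
time_s: 6.47
tcp_pos: [0.4922, 0.1086, 0.1128]
eef_rot: [-180.0, -0.0, -80.0]
contact_force: [-1.0, -0.7, 3.0]
gripper_width: 0.0212
gripper_force: 40.0
```

{"fn": "apply_moves", "kwargs": {
  "targets": [
    {"dp": [0, 0, -0.0005], "yaw": 0},
    {"dp": [0, 0, -0.0005], "yaw": 0}
  ]
}}

```text
time_s: 6.63
tcp_pos: [0.4923, 0.1086, 0.1125]
eef_rot: [-180.0, -0.0, -80.0]
contact_force: [-1.2, -0.8, 5.0]
gripper_width: 0.021
gripper_force: 40.0
```

{"fn": "apply_moves", "kwargs": {
  "targets": [
    {"dp": [0, 0, -0.0005], "yaw": 0},
    {"dp": [0, 0, -0.001], "yaw": 0},
    {"dp": [0, 0, -0.001], "yaw": 0}
  ]
}}

```text
time_s: 6.88
tcp_pos: [0.4926, 0.1087, 0.112]
eef_rot: [-179.9, 0.0, -80.0]
contact_force: [-1.5, -0.0, 9.4]
gripper_width: 0.0212
gripper_force: 40.0
```

{"fn": "apply_moves", "kwargs": {
  "targets": [
    {"dp": [0, 0, -0.0005], "yaw": 0},
    {"dp": [0, 0, -0.0008], "yaw": 0},
    {"dp": [0, 0, -0.0008], "yaw": 0}
  ]
}}

```text
time_s: 7.13
tcp_pos: [0.4928, 0.1088, 0.1116]
eef_rot: [-179.9, 0.0, -80.0]
contact_force: [-2.1, -1.2, 12.9]
gripper_width: 0.0212
gripper_force: 40.0
```

{"fn": "apply_moves", "kwargs": {
  "targets": [
    {"dp": [0, 0, -0.0005], "yaw": 0},
    {"dp": [0, 0, -0.0005], "yaw": 0},
    {"dp": [0, 0, -0.0005], "yaw": 0}
  ]
}}

```text
time_s: 7.38
tcp_pos: [0.4929, 0.1089, 0.1113]
eef_rot: [-179.9, 0.0, -80.0]
contact_force: [-3.0, -0.9, 13.5]
gripper_width: 0.0211
gripper_force: 40.0
```

{"fn": "apply_moves", "kwargs": {
  "targets": [
    {"dp": [0, 0, -0.0006], "yaw": 0},
    {"dp": [0, 0, -0.0006], "yaw": 0},
    {"dp": [0, 0, -0.0006], "yaw": 0},
    {"dp": [0, 0, -0.0006], "yaw": 0}
  ]
}}

```text
time_s: 7.72
tcp_pos: [0.493, 0.1089, 0.1108]
eef_rot: [-179.9, 0.0, -80.0]
contact_force: [-1.9, -0.7, 14.9]
gripper_width: 0.0209
gripper_force: 40.0
```

The right-hand holder stops the gauge at about 15 N, so its lips are rigid. I'll pull out and go over the middle holder.

{"fn": "apply_moves", "kwargs": {
  "targets": [
    {"dp": [0, 0, 0.004], "yaw": 0},
    {"dp": [0, 0, 0.015], "yaw": 0},
    {"dp": [0, 0, 0.035], "yaw": 0},
    {"dp": [0, 0, 0.057], "yaw": 0},
    {"dp": [0.004, 0.03, 0.057], "yaw": 0},
    {"dp": [0.008, 0.06, 0.057], "yaw": 0},
    {"dp": [0.012, 0.09, 0.057], "yaw": 0},
    {"dp": [0.012, 0.102, 0.057], "yaw": 0},
    {"dp": [0.012, 0.102, 0.057], "yaw": 0},
    {"dp": [0.012, 0.102, 0.057], "yaw": 0}
  ]
}}

```text
time_s: 8.55
tcp_pos: [0.5035, 0.2108, 0.1656]
eef_rot: [179.9, -0.0, -80.0]
contact_force: [-0.3, -0.7, -0.1]
gripper_width: 0.0213
gripper_force: 40.0
```

Run:
```python
from h import *
s,c=wrist('w3');print(s['eef_rot'],s['gripper_width'])
check(c,s['tcp_pos'],np.array([.505,.2098]))
```

```text
[ 1.79928208e+02 -2.82262582e-02 -7.99662256e+01] 0.021292202106027384
pin 396 [0.5043 0.2106] holder 178 [0.5051 0.2104] h-pin [ 0.0007 -0.0002] tcp [0.5035 0.2108 0.1656] lowest 0.1006
```

{"fn": "apply_moves", "kwargs": {
  "targets": [
    {"dp": [0.0006, 0, -0.02], "yaw": 0},
    {"dp": [0.0006, 0, -0.032], "yaw": 0},
    {"dp": [0.0006, 0, -0.037], "yaw": 0},
    {"dp": [0.0006, 0, -0.041], "yaw": 0},
    {"dp": [0.0006, 0, -0.044], "yaw": 0},
    {"dp": [0.0006, 0, -0.047], "yaw": 0},
    {"dp": [0.0006, 0, -0.05], "yaw": 0},
    {"dp": [0.0006, 0, -0.052], "yaw": 0},
    {"dp": [0.0006, 0, -0.052], "yaw": 0}
  ]
}}

```text
time_s: 9.35
tcp_pos: [0.5045, 0.2105, 0.114]
eef_rot: [180.0, -0.0, -80.0]
contact_force: [-0.4, -0.2, -0.8]
gripper_width: 0.0211
gripper_force: 40.0
```

{"fn": "apply_moves", "kwargs": {
  "targets": [
    {"dp": [0, 0, -0.0006], "yaw": 0},
    {"dp": [0, 0, -0.0012], "yaw": 0},
    {"dp": [0, 0, -0.0012], "yaw": 0}
  ]
}}

```text
time_s: 9.6
tcp_pos: [0.5047, 0.2107, 0.1132]
eef_rot: [-180.0, 0.0, -80.0]
contact_force: [-0.5, 0.1, 0.8]
gripper_width: 0.0214
gripper_force: 40.0
```

{"fn": "apply_moves", "kwargs": {
  "targets": [
    {"dp": [0, 0, -0.0006], "yaw": 0},
    {"dp": [0, 0, -0.0012], "yaw": 0},
    {"dp": [0, 0, -0.0012], "yaw": 0}
  ]
}}

```text
time_s: 9.85
tcp_pos: [0.505, 0.2109, 0.1126]
eef_rot: [-179.9, 0.0, -80.0]
contact_force: [-1.2, -0.1, 7.0]
gripper_width: 0.021
gripper_force: 40.0
```

{"fn": "apply_moves", "kwargs": {
  "targets": [
    {"dp": [0, 0, -0.0005], "yaw": 0},
    {"dp": [0, 0, -0.001], "yaw": 0},
    {"dp": [0, 0, -0.001], "yaw": 0}
  ]
}}

```text
time_s: 10.1
tcp_pos: [0.5053, 0.211, 0.1122]
eef_rot: [-179.9, 0.0, -80.0]
contact_force: [-2.6, -1.2, 10.7]
gripper_width: 0.0212
gripper_force: 40.0
```

{"fn": "apply_moves", "kwargs": {
  "targets": [
    {"dp": [0, 0, -0.0005], "yaw": 0},
    {"dp": [0, 0, -0.0005], "yaw": 0},
    {"dp": [0, 0, -0.0005], "yaw": 0}
  ]
}}

```text
time_s: 10.35
tcp_pos: [0.5054, 0.2111, 0.1119]
eef_rot: [-179.9, 0.0, -80.0]
contact_force: [-2.7, -0.2, 12.9]
gripper_width: 0.0212
gripper_force: 40.0
```

{"fn": "apply_moves", "kwargs": {
  "targets": [
    {"dp": [0, 0, -0.0005], "yaw": 0},
    {"dp": [0, 0, -0.0005], "yaw": 0},
    {"dp": [0, 0, -0.0005], "yaw": 0}
  ]
}}

```text
time_s: 10.6
tcp_pos: [0.5055, 0.2111, 0.1117]
eef_rot: [-179.8, 0.0, -80.0]
contact_force: [-4.3, -1.0, 14.2]
gripper_width: 0.0211
gripper_force: 40.0
```

The middle holder stops it too, so I'll try the left one.

{"fn": "apply_moves", "kwargs": {
  "targets": [
    {"dp": [0, 0, 0.004], "yaw": 0},
    {"dp": [0, 0, 0.015], "yaw": 0},
    {"dp": [0, 0, 0.035], "yaw": 0},
    {"dp": [0, 0, 0.057], "yaw": 0},
    {"dp": [-0.004, 0.03, 0.057], "yaw": 0},
    {"dp": [-0.007, 0.06, 0.057], "yaw": 0},
    {"dp": [-0.01, 0.08, 0.057], "yaw": 0},
    {"dp": [-0.0105, 0.088, 0.057], "yaw": 0},
    {"dp": [-0.0105, 0.088, 0.057], "yaw": 0},
    {"dp": [-0.0105, 0.088, 0.057], "yaw": 0}
  ]
}}

```text
time_s: 11.43
tcp_pos: [0.4937, 0.2984, 0.1663]
eef_rot: [179.9, -0.0, -80.0]
contact_force: [-0.2, -0.5, 0.0]
gripper_width: 0.0214
gripper_force: 40.0
```

Run:
```python
from h import *
s,c=wrist('w4');print(s['eef_rot'],s['gripper_width'])
check(c,s['tcp_pos'],np.array([.4945,.2975]))
```

```text
[ 1.79945868e+02 -3.78153225e-02 -7.99894156e+01] 0.02138199338450888
pin 395 [0.4946 0.2981] holder 177 [0.4949 0.2982] h-pin [0.0003 0.0001] tcp [0.4937 0.2984 0.1663] lowest 0.1018
```

{"fn": "apply_moves", "kwargs": {
  "targets": [
    {"dp": [0.0003, 0, -0.02], "yaw": 0},
    {"dp": [0.0003, 0, -0.032], "yaw": 0},
    {"dp": [0.0003, 0, -0.037], "yaw": 0},
    {"dp": [0.0003, 0, -0.041], "yaw": 0},
    {"dp": [0.0003, 0, -0.044], "yaw": 0},
    {"dp": [0.0003, 0, -0.047], "yaw": 0},
    {"dp": [0.0003, 0, -0.05], "yaw": 0},
    {"dp": [0.0003, 0, -0.053], "yaw": 0},
    {"dp": [0.0003, 0, -0.053], "yaw": 0}
  ]
}}

```text
time_s: 12.23
tcp_pos: [0.4942, 0.2985, 0.1134]
eef_rot: [180.0, -0.0, -80.0]
contact_force: [-1.6, 0.6, -0.6]
gripper_width: 0.0212
gripper_force: 40.0
```

{"fn": "apply_moves", "kwargs": {
  "targets": [
    {"dp": [0, 0, -0.0006], "yaw": 0},
    {"dp": [0, 0, -0.0012], "yaw": 0},
    {"dp": [0, 0, -0.0012], "yaw": 0}
  ]
}}

```text
time_s: 12.48
tcp_pos: [0.4945, 0.2987, 0.1128]
eef_rot: [-180.0, 0.0, -80.0]
contact_force: [-0.9, -0.0, 1.5]
gripper_width: 0.0207
gripper_force: 40.0
```

{"fn": "apply_moves", "kwargs": {
  "targets": [
    {"dp": [0, 0, -0.0006], "yaw": 0},
    {"dp": [0, 0, -0.0012], "yaw": 0},
    {"dp": [0, 0, -0.0012], "yaw": 0}
  ]
}}

```text
time_s: 12.73
tcp_pos: [0.4946, 0.2987, 0.1115]
eef_rot: [-180.0, 0.0, -80.0]
contact_force: [-1.6, -0.2, 1.4]
gripper_width: 0.0211
gripper_force: 40.0
```

{"fn": "apply_moves", "kwargs": {
  "targets": [
    {"dp": [0, 0, -0.0005], "yaw": 0},
    {"dp": [0, 0, -0.001], "yaw": 0},
    {"dp": [0, 0, -0.001], "yaw": 0}
  ]
}}

```text
time_s: 12.98
tcp_pos: [0.4944, 0.2986, 0.1102]
eef_rot: [-180.0, 0.0, -80.0]
contact_force: [-0.3, 1.3, 0.7]
gripper_width: 0.021
gripper_force: 40.0
```

It gives way here. I'll keep going down gently.

{"fn": "apply_moves", "kwargs": {
  "targets": [
    {"dp": [0, 0, -0.0015], "yaw": 0},
    {"dp": [0, 0, -0.003], "yaw": 0},
    {"dp": [0, 0, -0.005], "yaw": 0},
    {"dp": [0, 0, -0.007], "yaw": 0},
    {"dp": [0, 0, -0.009], "yaw": 0},
    {"dp": [0, 0, -0.009], "yaw": 0}
  ]
}}

```text
time_s: 13.48
tcp_pos: [0.4942, 0.2983, 0.1006]
eef_rot: [180.0, -0.0, -80.0]
contact_force: [-0.5, 0.8, -1.3]
gripper_width: 0.0213
gripper_force: 40.0
```

{"fn": "apply_moves", "kwargs": {
  "targets": [
    {"dp": [0, 0, -0.002], "yaw": 0},
    {"dp": [0, 0, -0.004], "yaw": 0},
    {"dp": [0, 0, -0.006], "yaw": 0},
    {"dp": [0, 0, -0.008], "yaw": 0},
    {"dp": [0, 0, -0.009], "yaw": 0},
    {"dp": [0, 0, -0.009], "yaw": 0}
  ]
}}

```text
time_s: 13.98
tcp_pos: [0.4943, 0.2984, 0.0919]
eef_rot: [180.0, -0.0, -80.0]
contact_force: [-0.6, 0.6, -1.7]
gripper_width: 0.0205
gripper_force: 40.0
```

{"fn": "apply_moves", "kwargs": {
  "targets": [
    {"dp": [0, 0, -0.0005], "yaw": 0},
    {"dp": [0, 0, -0.001], "yaw": 0},
    {"dp": [0, 0, -0.0015], "yaw": 0},
    {"dp": [0, 0, -0.002], "yaw": 0},
    {"dp": [0, 0, -0.002], "yaw": 0}
  ]
}}

```text
time_s: 14.4
tcp_pos: [0.4944, 0.2985, 0.0902]
eef_rot: [180.0, -0.0, -80.0]
contact_force: [-0.1, 0.5, -0.2]
gripper_width: 0.0213
gripper_force: 40.0
```

{"fn": "apply_moves", "kwargs": {
  "targets": [
    {"dp": [0, 0, -0.0005], "yaw": 0},
    {"dp": [0, 0, -0.001], "yaw": 0},
    {"dp": [0, 0, -0.0015], "yaw": 0},
    {"dp": [0, 0, -0.0015], "yaw": 0}
  ]
}}

```text
time_s: 14.73
tcp_pos: [0.4945, 0.2986, 0.0896]
eef_rot: [-180.0, -0.0, -80.0]
contact_force: [-3.0, -1.0, 6.5]
gripper_width: 0.0213
gripper_force: 40.0
```

{"fn": "apply_moves", "kwargs": {
  "targets": [
    {"dp": [0, 0, -0.0005], "yaw": 0},
    {"dp": [0, 0, -0.001], "yaw": 0},
    {"dp": [0, 0, -0.001], "yaw": 0}
  ]
}}

```text
time_s: 14.98
tcp_pos: [0.4945, 0.2986, 0.0895]
eef_rot: [-180.0, 0.0, -80.0]
contact_force: [-5.0, -1.3, 14.0]
gripper_width: 0.0212
gripper_force: 40.0
```

{"fn": "apply_moves", "kwargs": {
  "targets": [
    {"dp": [0, 0, 0.001], "yaw": 0},
    {"dp": [0, 0, 0.0018], "yaw": 0},
    {"dp": [0, 0, 0.0018], "yaw": 0},
    {"dp": [0, 0, 0.0018], "yaw": 0}
  ]
}}

```text
time_s: 15.32
tcp_pos: [0.4944, 0.2985, 0.0897]
eef_rot: [180.0, -0.0, -80.0]
contact_force: [-1.8, -0.3, 3.4]
gripper_width: 0.0211
gripper_force: 40.0
```

{"fn": "apply_moves", "kwargs": {
  "targets": [
    {"dp": [0, 0, 0], "yaw": 0},
    {"dp": [0, 0, 0], "yaw": 0},
    {"dp": [0, 0, 0], "yaw": 0},
    {"dp": [0, 0, 0], "yaw": 0},
    {"dp": [0, 0, 0], "yaw": 0},
    {"dp": [0, 0, 0], "yaw": 0},
    {"dp": [0, 0, 0], "yaw": 0},
    {"dp": [0, 0, 0], "yaw": 0},
    {"dp": [0, 0, 0], "yaw": 0},
    {"dp": [0, 0, 0], "yaw": 0},
    {"dp": [0, 0, 0], "yaw": 0},
    {"dp": [0, 0, 0], "yaw": 0},
    {"dp": [0, 0, 0], "yaw": 0}
  ],
  "grip": -1
}}

```text
time_s: 16.4
tcp_pos: [0.4944, 0.2985, 0.0897]
eef_rot: [-180.0, 0.0, -80.0]
contact_force: [-1.0, -0.4, 0.1]
gripper_width: 0.0872
gripper_force: 0.0
```

Run:
```python
from h import *
from plant import cams
s,c=wrist('w5');print(s['tcp_pos'],s['gripper_width'],s['contact_force'])
q=cams.capture('scene');np.savez('s5.npz',**q);P=pts(q)
d=np.hypot(P[...,0]-.4945,P[...,1]-.2983)
print('gauge top z (scene)',np.percentile(P[(d<.012)&(P[...,2]>.07)&(P[...,2]<.12)][:,2],[50,95]))
P=pts(c);d=np.hypot(P[...,0]-.4945,P[...,1]-.2983);k=(d<.02)&(P[...,2]>.055)&(P[...,2]<.13)
print(np.histogram(P[k][:,2],bins=np.arange(.055,.13,.004)))
a=c['image'][150:400,200:450];b=q['image'][190:310,230:390]
im=np.hstack([cv2.resize(a,(400,400)),cv2.copyMakeBorder(cv2.resize(b,(400,300)),0,100,0,0,0)])
cv2.imwrite('pics/m5.png',im[:,:,::-1])
```

```text
[0.49441294 0.29853204 0.08967311] 0.08718509577953702 [-0.96482251 -0.35006908  0.08546295]
gauge top z (scene) [0.08639741 0.09323343]
(array([ 418,  960,  889,  114,  142,  167,  175,  180,  235, 1265,    0,
          0,    0,    0,    0,    0,    0,    0]), array([0.055, 0.059, 0.063, 0.067, 0.071, 0.075, 0.079, 0.083, 0.087,
       0.091, 0.095, 0.099, 0.103, 0.107, 0.111, 0.115, 0.119, 0.123,
       0.127]))
```

View pics/m5.png

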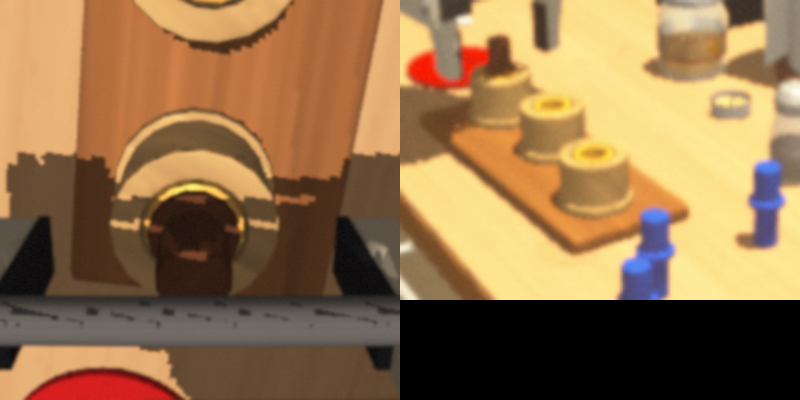

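The gauge is home: its top is at 0.092–0.093 m and the collar is on the rim, with the open jaws on either side. Next I'll go down and grip the holder's body.

{"fn": "apply_moves", "kwargs": {
  "targets": [
    {"dp": [0, 0, -0.01], "yaw": 0},
    {"dp": [0, 0, -0.02], "yaw": 0},
    {"dp": [0, 0, -0.028], "yaw": 0},
    {"dp": [0, 0, -0.034], "yaw": 0},
    {"dp": [0, 0, -0.0367], "yaw": 0},
    {"dp": [0, 0, -0.0367], "yaw": 0}
  ]
}}

```text
time_s: 17.0
tcp_pos: [0.494, 0.2981, 0.0517]
eef_rot: [179.9, -0.1, -80.0]
contact_force: [0.1, -0.5, -0.1]
gripper_width: 0.0878
gripper_force: 0.0
```

{"fn": "apply_moves", "kwargs": {
  "targets": [
    {"dp": [0, 0, 0], "yaw": 0},
    {"dp": [0, 0, 0], "yaw": 0},
    {"dp": [0, 0, 0], "yaw": 0},
    {"dp": [0, 0, 0], "yaw": 0},
    {"dp": [0, 0, 0], "yaw": 0},
    {"dp": [0, 0, 0], "yaw": 0},
    {"dp": [0, 0, 0], "yaw": 0},
    {"dp": [0, 0, 0], "yaw": 0},
    {"dp": [0, 0, 0], "yaw": 0}
  ],
  "grip": 1,
  "squeeze": 40
}}

```text
time_s: 17.75
tcp_pos: [0.4944, 0.2986, 0.0533]
eef_rot: [-180.0, 0.0, -80.0]
contact_force: [-2.2, 0.4, 3.4]
gripper_width: 0.0562
gripper_force: 40.0
```

{"fn": "apply_moves", "kwargs": {
  "targets": [
    {"dp": [0, 0, 0.002], "yaw": 0},
    {"dp": [0, 0, 0.006], "yaw": 0},
    {"dp": [0, 0, 0.015], "yaw": 0},
    {"dp": [0, 0, 0.025], "yaw": 0},
    {"dp": [0, 0, 0.03], "yaw": 0},
    {"dp": [0, 0, 0.03], "yaw": 0}
  ]
}}

```text
time_s: 18.25
tcp_pos: [0.4952, 0.2993, 0.0849]
eef_rot: [-179.9, 0.1, -80.0]
contact_force: [0.4, 0.1, -2.9]
gripper_width: 0.0562
gripper_force: 40.0
```

{"fn": "apply_moves", "kwargs": {
  "targets": [
    {"dp": [0.001, 0.01, 0], "yaw": 0},
    {"dp": [0.003, 0.03, 0], "yaw": 0},
    {"dp": [0.006, 0.055, 0], "yaw": 0},
    {"dp": [0.009, 0.08, 0], "yaw": 0},
    {"dp": [0.012, 0.105, 0], "yaw": 0},
    {"dp": [0.014, 0.13, 0], "yaw": 0},
    {"dp": [0.016, 0.148, 0], "yaw": 0},
    {"dp": [0.016, 0.156, 0], "yaw": 0},
    {"dp": [0.016, 0.156, 0], "yaw": 0},
    {"dp": [0.016, 0.156, -0.012], "yaw": 0},
    {"dp": [0.016, 0.156, -0.024], "yaw": 0},
    {"dp": [0.016, 0.156, -0.032], "yaw": 0},
    {"dp": [0.016, 0.156, -0.036], "yaw": 0},
    {"dp": [0.016, 0.156, -0.036], "yaw": 0}
  ]
}}

```text
time_s: 19.42
tcp_pos: [0.51, 0.4531, 0.0454]
eef_rot: [179.9, -0.1, -80.1]
contact_force: [0.5, 0.6, -2.8]
gripper_width: 0.0556
gripper_force: 40.0
```

Run:
```python
from h import *
from plant import cams
s,c=wrist('w6');print(s['tcp_pos'],s['gripper_width'],s['gripper_force'])
q=cams.capture('scene');np.savez('s6.npz',**q)
b=q['image'][170:290,190:350]
im=np.hstack([cv2.resize(c['image'],(400,300)),cv2.resize(b,(400,300))])
cv2.imwrite('pics/m6.png',im[:,:,::-1])
```

```text
[0.5099598  0.45311117 0.04541131] 0.05563193020442276 39.99949721619487
```

View pics/m6.png

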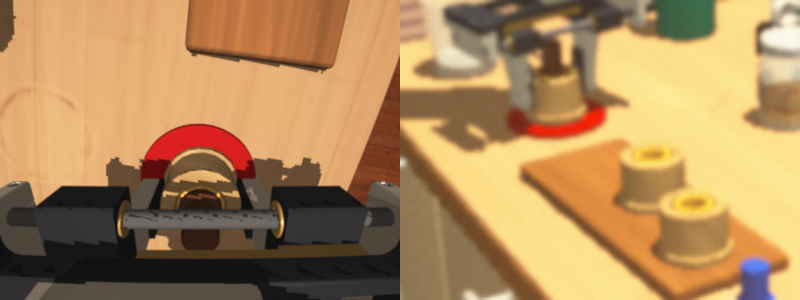

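The holder with its gauge is upright over the middle of the coaster, just above the felt. I'll lower it to contact.

{"fn": "apply_moves", "kwargs": {
  "targets": [
    {"dp": [0, 0.001, -0.001], "yaw": 0},
    {"dp": [0, 0.001, -0.002], "yaw": 0},
    {"dp": [0, 0.001, -0.0025], "yaw": 0},
    {"dp": [0, 0.001, -0.0025], "yaw": 0},
    {"dp": [0, 0.001, -0.0025], "yaw": 0}
  ]
}}

```text
time_s: 19.93
tcp_pos: [0.5104, 0.4556, 0.0446]
eef_rot: [-180.0, 0.0, -80.0]
contact_force: [0.6, -0.4, -2.9]
gripper_width: 0.0561
gripper_force: 40.0
```

{"fn": "apply_moves", "kwargs": {
  "targets": [
    {"dp": [0, 0, -0.0005], "yaw": 0},
    {"dp": [0, 0, -0.001], "yaw": 0},
    {"dp": [0, 0, -0.001], "yaw": 0}
  ]
}}

```text
time_s: 20.18
tcp_pos: [0.5105, 0.4557, 0.0443]
eef_rot: [-180.0, 0.0, -80.0]
contact_force: [-2.1, -1.8, 4.9]
gripper_width: 0.0557
gripper_force: 40.0
```

{"fn": "apply_moves", "kwargs": {
  "targets": [
    {"dp": [0, 0, 0.0005], "yaw": 0},
    {"dp": [0, 0, 0.0005], "yaw": 0},
    {"dp": [0, 0, 0.0005], "yaw": 0},
    {"dp": [0, 0, 0.0005], "yaw": 0},
    {"dp": [0, 0, 0.0005], "yaw": 0},
    {"dp": [0, 0, 0.0005], "yaw": 0},
    {"dp": [0, 0, 0.0005], "yaw": 0},
    {"dp": [0, 0, 0.0005], "yaw": 0},
    {"dp": [0, 0, 0.0005], "yaw": 0}
  ],
  "grip": -1
}}

```text
time_s: 20.93
tcp_pos: [0.5104, 0.4556, 0.0439]
eef_rot: [180.0, -0.0, -80.0]
contact_force: [-0.0, 0.6, -0.5]
gripper_width: 0.0877
gripper_force: 0.0
```

{"fn": "apply_moves", "kwargs": {
  "targets": [
    {"dp": [0, 0, 0.01], "yaw": 0},
    {"dp": [0, 0, 0.03], "yaw": 0},
    {"dp": [0, 0, 0.06], "yaw": 0},
    {"dp": [0, 0, 0.1], "yaw": 0},
    {"dp": [0, 0, 0.14], "yaw": 0},
    {"dp": [-0.02, -0.03, 0.16], "yaw": 0},
    {"dp": [-0.04, -0.06, 0.18], "yaw": 0},
    {"dp": [-0.04, -0.06, 0.18], "yaw": 0},
    {"dp": [-0.04, -0.06, 0.18], "yaw": 0}
  ]
}}

```text
time_s: 21.68
tcp_pos: [0.4702, 0.395, 0.2276]
eef_rot: [-179.8, 0.2, -80.0]
contact_force: [-0.1, -0.0, 0.6]
gripper_width: 0.0879
gripper_force: 0.0
```

Run:
```python
from h import *
from plant import cams
q=cams.capture('scene');P=pts(q)
d=np.hypot(P[...,0]-.5105,P[...,1]-.4555)
k=P[(d<.02)&(P[...,2]>.06)&(P[...,2]<.12)];print('gauge',np.percentile(k[:,2],[50,95]),k.mean(0))
t=cams.capture('top');np.savez('t7.npz',**t);P=pts(t)
print(len(P[(np.hypot(P[...,0]-.51,P[...,1]-.455)<.04)&(abs(P[...,2]-.083)<.003)]))
for n,xy in(('B',(.5037,.2105)),('C',(.4915,.1082))): 
  try:print(n,disc(t,xy,.059,.04)[0])
  except Exception as e:print(n,e)
try:print('A',disc(t,(.51,.455),.050,.04)[0])
except Exception as e:print(e)
im=np.hstack([cv2.resize(t['image'][200:320,140:300],(400,300)),cv2.resize(q['image'][170:290,190:350],(400,300))])
cv2.imwrite('pics/m7.png',im[:,:,::-1])
```

```text
gauge [0.07430111 0.08415451] [0.50971351 0.44841403 0.07378861]
0
B [0.50362064 0.21042638 0.059     ]
C [0.49142347 0.10804674 0.059     ]
A [0.5034472  0.43700638 0.05      ]
```

View pics/m7.png

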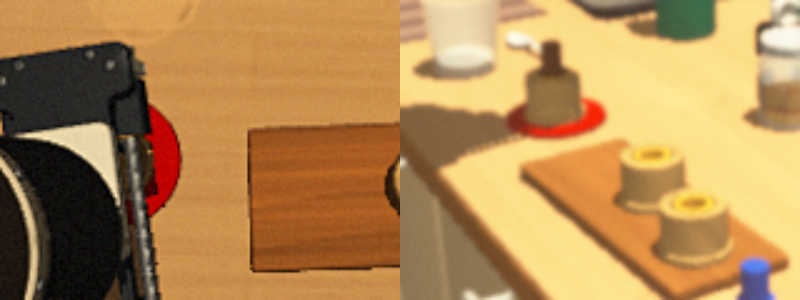

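The holder stands upright on the coaster with the gauge home: its top is at 0.084 m against 0.083 m expected. The other two holders are where they were.

```bash
python3 -c "
from plant import r
print(r.close_job())"
```

```text
the job is handed in; nothing more can be done
None
```

The gauge went fully home only in the left-hand holder, which now stands upright near the middle of the red coaster and is let go; the other two holders haven't moved, and the job is handed in after about 22 s, with the result not reported back.

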